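# Dock the instrument carrier on its locating pins

### The arm

A 6-joint arm with a two-finger parallel gripper is mounted at the origin on the work surface. World frame = base frame: x ahead of the robot, y to its left, z up, the work surface at z = 0. Lengths are in mm, angles in rad, forces in N, time in s.
With the tool pointing down it reaches from about 325 to 850 mm from the base axis. Payload 15.5 kg.
Tool frame: the origin (TCP) lies midway between the tips of the shut fingers; the grasp point (between the pads) lies env.grip_point_offset behind it (env.grip_point_offset is the distance from the TCP to the grasp point, in mm); z points along the fingers, y is the direction in which the jaws open and shut (so a half turn about z gives the same grasp; the last joint's range is limited). The gripper opens to 91 mm and grips with 3 to 60 N. Pads are 32 mm wide; open, the fingers measure 118 mm over their backs; the gripper's body (76 mm by 178 mm) begins 60 mm behind the grasp point.
Start: joints at [-1.274, 0.494, 1.345, -0, 1.302, -0.096], TCP at [238.659, -577.64, 213.915] pointing down, gripper open.
Joint ranges: [-2.91, 2.91], [-0.82, 2.16], [0.22, 2.67], [-1.22, 4.37], [0.12, 2.79], [-3.08, 3.08]. Speed limits (rad/s): [1.89, 1.89, 2.57, 3.01, 3.01, 3.01].

### API

Orientations are given as a unit quaternion [w, x, y, z].
In Python, from workcell import env gives the robot as it stands. The module is installed in compiled form; this text tells all that it offers.
- The arm moves only by the shell command python3 -m creep 'ROWS' [OPENING] [FORCE]. ROWS is JSON, a list that holds one entry, the list of rows, each a list of 6 numbers: the shift along the world's x, y, z in m, then the turn, a rotation vector about the world's x, y, z in rad. In form: [[[tx, ty, tz, wx, wy, wz], ...]]. A call has exactly 10 rows; each row shifts and turns the commanded pose from where the row before left it; what a row does not reach is not made up. A row lasts 1/10 s, in which the tool goes at most 50 mm and 8.59 degrees, less where a joint would pass 70% of its speed; a pose out of reach is approached as far as the arm can. A call is refused whole if a number of a shift passes 0.05 or a number of a turn 0.15, either way. A call with a gripper value outside its range is refused whole. OPENING is the opening, from -1 (shut) to 1 (fully open), so that 0 is half open, set as the call begins (- or left out, the last holds). The fingers move at their own pace and stop on an object; FORCE is the grip in N (left out, the last holds). Time passes only in rows, so rows that do not move let the fingers close, or fill a call up. It gives the time, the measured TCP pose, the force and the opening at its end, in the units of the state.
- env.sense(): the state, without advancing time (a new reading comes with each control period).
- env.get_image(name): name is "scene" or "top" or "wrist"; returns a dict with "color" (420x560x3 uint8, blue, green, red), "fx", "fy", "cx", "cy" (pixels), "cam_to_world" (4x4, takes a point from camera to world coordinates); the wrist camera has in their place "tool_from_camera" (4x4, takes a point from camera to tool coordinates, whose origin is the TCP and whose axes are the flange's). Camera axes: x right, y up, looking along -z (the intrinsics and any distortion apply to the point x, -y, -z); pixel columns grow to the right and rows downward; lengths in mm; the calibration is good to about 2 mm. A picture is of the moment at which its call begins: read the wrist's pose just before it. There is no depth.
- env.hand_in(): hands the job in, once; it reports no verdict.
The state is a dict: "clock": time; "joints": joint angles; "qd": joint speeds; "joint_efforts": joint torques, N m; "tcp_pos": TCP position; "tool_rot": TCP orientation; "ft_force": force on the tool from outside, world axes, zero at the start; "moment": the same for the moment, N m; "width": opening from 0.0 (shut) to 1.0 (fully open).
Only numpy, scipy, OpenCV 4.12 (cv2) and the standard library are available. Lean on these libraries where they do the work, as an engineer would, in place of code of your own. Each camera call takes 0.05 s, during which the arm holds its last target.

### The job

Push the loose aluminium carrier plate along the ledge of its dock with your fingertips until its two holes drop over the two pins and the plate lies flat on the seat; the fence along the dock is there to guide it straight. It is to be pushed, never lifted or carried, and left seated. Leave the other things on the bench and dock where they are.

Things in the scene. Friction and masses are not known exactly. Their poses are not given: they have to be found in the camera images.
- dock: Steel docking base fixed to the bench, 180 mm (its x) by 290 mm (its y), turned at most 0.25 rad. Origin on the bench right under the seat's centre. At the -y end is the flat seat with two pins, at the +y end a raised grey ledge, along the +x side (away from the robot) a straight fence. Seat and ledge reach from x = -105 mm to the fence. No stop at the -y end.
- seat (a point): centre of the dock's seat, 20 mm above the bench; the seat reaches from y = -90 to +58 mm in the dock's frame. The carrier's origin lies here when it is seated, its axes along the dock's; it then clears the fence by 0.8 mm and the ledge's step by 3 mm
- ledge (a point): middle of the step's upper edge, at (-22, 58, 28) mm in the dock's frame: from here the smooth level ledge reaches to y = +200 mm, 28 mm above the bench and 8 mm above the seat
- fence (a point): point on the top edge of the fence's inner face, at (60.8, 58, 46) mm in the dock's frame; the flat face runs the whole length of the dock at x = 60.8 mm, its top 46 mm above the bench
- carrier: Loose aluminium plate, 120 mm (its x) by 110 mm (its y) by 10 mm thick, 0.5 to 0.75 kg. Origin at the centre of its underside; centre of mass about 18 mm to +y of it. It starts on the dock's ledge, 70 to 115 mm to +y of the seat's centre, its origin 12 to 26 mm to -x of it (so away from the fence), turned up to 0.15 rad against the dock. Once its holes are over the pins it drops 8 mm by itself.
- bar (a point): middle of the upper rear edge of the dark steel bar, at (0, 55, 26) mm in the carrier's frame: the bar, 20 mm wide and 16 mm high, is fixed on the plate along its whole +y edge and is flush with it, making a flat rear face 120 mm wide and 26 mm high
- pin_near (a point): tip of the pin nearer the robot, at (-40, 12, 27) mm in the dock's frame: a steel pin 12 mm in diameter rising 7 mm from the seat, its upper 3 mm tapering to 7 mm; 1 mm lower than the ledge, so the plate slides level over it
- pin_far (a point): tip of the other, equal pin, at (40, 12, 27) mm in the dock's frame
- hole_near (a point): centre, at the plate's underside, of the 16 mm through hole that belongs over pin_near; at (-40, 12, 0) mm in the carrier's frame
- hole_far (a point): centre, at the plate's underside, of the 16 mm through hole that belongs over pin_far; at (40, 12, 0) mm in the carrier's frame
- thumbscrew: Bystander, leave alone: brass thumbscrew, head down, 20 mm across and 26 mm high, standing on the dock beside the seat, on the robot's side; origin at its underside
- lens_tube: Bystander, leave alone: black lens tube, 42 mm across and 52 mm high, standing on the bench off the +y end of the dock; origin at its underside
- spacer: Bystander, leave alone: loose aluminium ring, 48 mm across and 10 mm high, on the bench on the robot's side of the dock; origin at its underside
- sample_jar: Bystander, leave alone: small jar, 42 mm across and 58 mm high, on the bench beyond the fence; origin at its underside
- filter_block: Bystander, leave alone: black filter block 40 x 40 x 30 mm high with an amber window, on the bench beyond the fence; origin at its underside
- driver: Bystander, leave alone: screwdriver, 160 mm long, lying on the bench; origin at its underside, x along it
- beaker: Bystander, leave alone: white ceramic cup, 60 mm across and 70 mm high, on the bench to the left; origin at its underside
Not all that is in view belongs to the job. Of the things that look like the carrier, the smallest one is meant.

How it is judged:
By the outcome, as a careful person would: the job done as asked, in the order asked, and still so for the second after the job is handed in, with the robot touching nothing.
It also fails if it takes over 54 s, if anything falls off the work surface, if the arm or the gripper's body presses on something with over 40 N, if the wrist force passes 120 N, or if a joint passes its speed limit or range.

## Working session

There is one attempt and no reset: what is moved stays moved. The work goes in short steps, Python scripts to look and compute and a shell command to move; the robot and the scene stay as the last step left them, time stands still between calls to the robot, and variables do not carry over. Pictures are saved under pics/ and viewed, and the job is handed in when it is done.

```bash
mkdir -p pics; python3 - <<'E'
from workcell import env
import cv2,numpy as np,json
print(env.sense(), env.grip_point_offset)
for n in("scene","top","wrist"):
    d=env.get_image(n); cv2.imwrite(f"pics/{n}0.png",d["color"])
    print(n,{k:(np.round(v,4).tolist() if k!="color" else 0) for k,v in d.items()})
E
```

```text
{'clock': 0.0, 'joints': array([-1.27446246e+00,  4.94220742e-01,  1.34612570e+00,  2.21439618e-05,
        1.30251164e+00, -9.54925984e-02]), 'qd': array([ 0.00116017, -0.00047764, -0.00017746, -0.00051185,  0.00218034,
       -0.00040159]), 'joint_efforts': array([ 1.93501211e-03, -8.78807974e+01, -3.81860840e+01,  7.07076536e-02,
        5.32904186e-02, -4.67016548e-05]), 'tcp_pos': array([ 238.57508613, -577.25943003,  213.3167594 ]), 'tool_rot': array([-6.30595250e-04,  9.80870682e-01,  1.94659457e-01, -5.28104097e-05]), 'ft_force': array([-0.2215782 , -0.43819846,  0.70786597]), 'moment': array([-0.0130257 , -0.00289499, -0.03468306]), 'width': 0.9970124987157322} 18.8
scene {'color': 0, 'fx': 495.8331, 'fy': 495.8331, 'cx': 283.6795, 'cy': 205.9883, 'cam_to_world': [[-0.3824, -0.7325, 0.5632, 1331.5734], [0.9239, -0.2952, 0.2435, 361.4727], [-0.0121, 0.6135, 0.7896, 1148.9471], [0.0, 0.0, 0.0, 1.0]]}
top {'color': 0, 'fx': 391.9131, 'fy': 391.9131, 'cx': 275.0512, 'cy': 212.3684, 'cam_to_world': [[0.0006, 0.9933, -0.1159, 434.2089], [-1.0, -0.0002, -0.0073, 22.5258], [-0.0073, 0.1159, 0.9932, 1105.1902], [0.0, 0.0, 0.0, 1.0]]}
wrist {'color': 0, 'fx': 306.653, 'fy': 306.653, 'cx': 276.7886, 'cy': 209.4461, 'tool_from_camera': [[0.0006, 0.9563, 0.2923, 83.2542], [1.0, -0.0007, 0.0001, 0.735], [0.0003, 0.2923, -0.9563, -170.4905], [0.0, 0.0, 0.0, 1.0]]}
```

View pics/top0.png

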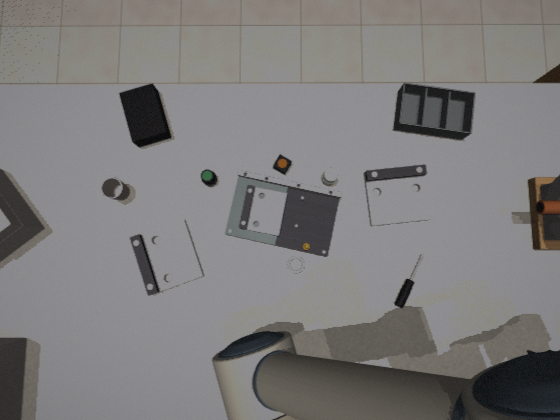

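View pics/scene0.png

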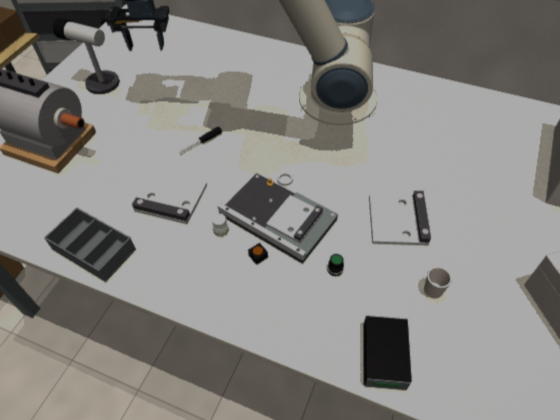

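View pics/wrist0.png

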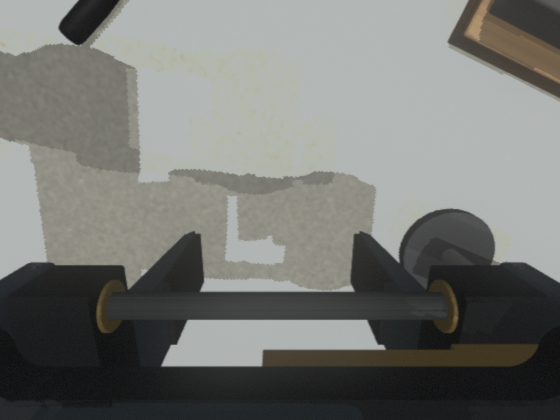

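```bash
python3 - <<'E'
import cv2
a=cv2.imread("pics/top0.png");cv2.imwrite("pics/topcrop0.png",cv2.resize(a[155:275,210:350],None,fx=5.6,fy=5,interpolation=cv2.INTER_CUBIC))
a=cv2.imread("pics/scene0.png");cv2.imwrite("pics/scenecrop0.png",cv2.resize(a[165:265,210:345],None,fx=5.9,fy=5.9,interpolation=cv2.INTER_CUBIC))
E
```

```text
(no output)
```

View pics/topcrop0.png

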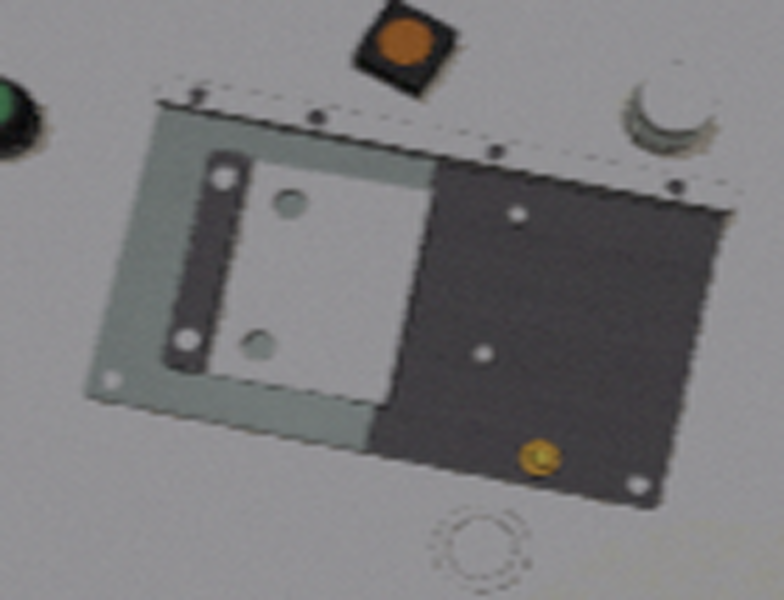

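View pics/scenecrop0.png

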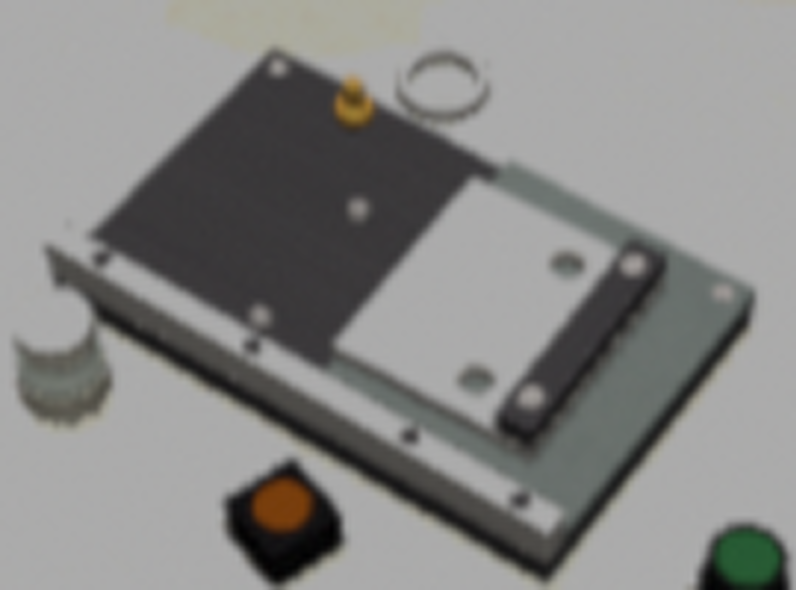

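```bash
cat > h.py <<'E'
import numpy as np
from scipy.spatial.transform import Rotation as R
def ray(d,u,v,T=None):
    T=np.array(d["cam_to_world"]) if T is None else T
    r=np.array([(u-d["cx"])/d["fx"],-(v-d["cy"])/d["fy"],-1.]);return T[:3,3],T[:3,:3]@r
def onz(d,u,v,z,T=None):
    o,r=ray(d,u,v,T);return (o+r*(z-o[2])/r[2])
def wT(d,s):
    q=s["tool_rot"];T=np.eye(4);T[:3,:3]=R.from_quat([q[1],q[2],q[3],q[0]]).as_matrix();T[:3,3]=s["tcp_pos"]
    return T@np.array(d["tool_from_camera"])
E
python3 - <<'E'
from h import *
import json
top=dict(fx=391.9131,fy=391.9131,cx=275.0512,cy=212.3684,cam_to_world=[[0.0006,.9933,-.1159,434.2089],[-1,-.0002,-.0073,22.5258],[-.0073,.1159,.9932,1105.1902],[0,0,0,1]])
sc=dict(fx=495.8331,fy=495.8331,cx=283.6795,cy=205.9883,cam_to_world=[[-0.3824,-0.7325,0.5632,1331.5734],[0.9239,-0.2952,0.2435,361.4727],[-0.0121,0.6135,0.7896,1148.9471],[0,0,0,1]])
t=lambda x,y:((x+.5)/5.6-.5+210,(y+.5)/5-.5+155)
s=lambda x,y:((x+.5)/5.9-.5+210,(y+.5)/5.9-.5+165)
for n,a,b,z in [("pinfar",(517,214),(260,316),27),("pinnear",(483,353),(358,208),27),("holefar",(290,203),(476,378),38),("holenear",(258,344),(567,263),38),
 ("barscrewfar",(223,177),(531,396),54),("barscrewnear",(187,339),(633,264),54),("thumb",(541,457),(353,104),36),("ledgecorner",(88,397),(752,290),28),("fence start",(160,103),None,46),("fence end",(732,212),None,46),
 ("plate front near",(387,404),(472,178),38),("plate front far",(435,185),(333,345),38),("barrearnear",(164,368),(664,262),54),("barrearfar",(210,152),(528,440),54)]:
    p=onz(top,*t(*a),z); q=onz(sc,*s(*b),z) if b else p
    print(n,p.round(1),q.round(1))
# other plates widths
for nm,P in [("left",[(152,294),(132,237)]),("right",[(366,180),(426,172)])]:
    a,b=[onz(top,*p,26) for p in P];print(nm,np.linalg.norm(a-b))
E
```

```text
pinfar [601.9 -44.2  27. ] [602.9 -46.3  27. ]
pinnear [524.4 -26.9  27. ] [525.  -29.2  27. ]
holefar [606.4  68.1  38. ] [605.1  65.7  38. ]
holenear [528.4  83.4  38. ] [526.4  80.8  38. ]
barscrewfar [618.2 100.   54. ] [615.5  96.9  54. ]
barscrewnear [529.7 116.6  54. ] [527.  113.9  54. ]
thumb [466.9 -54.3  36. ] [471.3 -54.9  36. ]
ledgecorner [500.  167.3  28. ] [501.3 166.2  28. ]
fence start [660.9 132.   46. ] [660.9 132.   46. ]
fence end [ 600.  -147.8   46. ] [ 600.  -147.8   46. ]
plate front near [495.6  20.4  38. ] [494.8  19.   38. ]
plate front far [616.4  -3.3  38. ] [612.6  -3.5  38. ]
barrearnear [514.  127.5  54. ] [520.4 127.   54. ]
barrearfar [632.  106.5  54. ] [638.4 104.5  54. ]
left 166.1654455421236
right 169.72247731365795
```

The carrier candidates in the top view are the plate on the dock (263,210), the left plate (165,260) and the right plate (397,195). The outer two measure about 166 and 170 mm across their bars. The one on the dock is about 120 mm, so it is the smallest, and the enlarged crop confirms it lies on the grey ledge with its bar at the rear. By both views its origin is about (-21, 109) mm in the dock frame, turned about +0.025 rad.

The plan is to close the fingers, push the plate's side to the fence, then push the rear face along -y.

```bash
python3 -m creep '[[[0.0117,0.0339,-0.003,0,0,0.0482],[0.0117,0.0339,-0.003,0,0,0.0482],[0.0117,0.0339,-0.003,0,0,0.0482],[0.0117,0.0339,-0.003,0,0,0.0482],[0.0117,0.0339,-0.003,0,0,0.0482],[0.0117,0.0339,-0.003,0,0,0.0482],[0.0117,0.0339,-0.003,0,0,0.0482],[0.0117,0.0339,-0.003,0,0,0.0482],[0.0117,0.0339,-0.003,0,0,0.0482],[0.0117,0.0339,-0.003,0,0,0.0482]]]' -1 20
python3 -m creep '[[[0.0117,0.0339,-0.003,0,0,0.0482],[0.0117,0.0339,-0.003,0,0,0.0482],[0.0117,0.0339,-0.003,0,0,0.0482],[0.0117,0.0339,-0.003,0,0,0.0482],[0.0117,0.0339,-0.003,0,0,0.0482],[0.0117,0.0339,-0.003,0,0,0.0482],[0.0117,0.0339,-0.003,0,0,0.0482],[0.0117,0.0339,-0.003,0,0,0.0482],[0.0117,0.0339,-0.003,0,0,0.0482],[0.0117,0.0339,-0.003,0,0,0.0482]]]'
python3 - <<'E'
from workcell import env
import cv2
s=env.sense();d=env.get_image("wrist");cv2.imwrite("pics/w1.png",d["color"])
import pickle;pickle.dump((s,d),open("w1.pkl","wb"));print(s["tcp_pos"],s["tool_rot"],s["joints"],s["clock"])
E
```

```text
clock: 1.15
tcp_pos: [355.8, -237.2, 183.8]
tool_rot: [-0.0, 0.906, 0.424, 0.0]
ft_force: [0.1, -0.3, 0.6]
width: 0.154
clock: 2.15
tcp_pos: [472.9, 101.9, 153.7]
tool_rot: [-0.0, 0.778, 0.628, -0.0]
ft_force: [-0.7, -0.6, 0.3]
width: 0.005
[472.86142267 101.93139558 153.74770902] [-2.88230087e-06  7.78209990e-01  6.28004148e-01 -4.43889572e-05] [ 8.88220309e-02  3.75108848e-01  1.76107990e+00 -5.28352704e-05
  1.00548087e+00  3.01674904e-01] 2.15
```

View pics/w1.png

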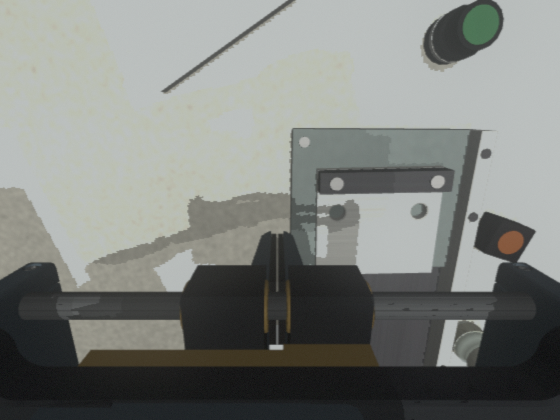

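```bash
python3 - <<'E'
from h import *
import pickle,cv2
s,d=pickle.load(open("w1.pkl","rb"));T=wT(d,s)
cv2.imwrite("pics/w1c.png",cv2.resize(d["color"][110:310,270:510],None,fx=3,fy=3,interpolation=cv2.INTER_CUBIC))
ox,oy,a=560.9,-48.3,-.217
def dk(p):
    e=p[:2]-np.array([ox,oy]);c,n=np.cos(a),np.sin(a);return (c*e[0]+n*e[1]).round(1),(-n*e[0]+c*e[1]).round(1)
for n,u,v,z in [("holenear",338,212,38),("holefar",419,210,38),("scrnear",337,184,54),("scrfar",438,182,54),("ledge corner",292,129,28),("ledgefence",473,130,28),("barrear near",320,171,54),("barrear far",451,167,54)]:
    p=onz(d,u,v,z,T);print(n,p.round(1),dk(p))
E
```

```text
holenear [530.4  81.9  38. ] (np.float64(-57.9), np.float64(120.6))
holefar [608.   67.3  38. ] (np.float64(21.1), np.float64(123.0))
scrnear [531.3 113.9  54. ] (np.float64(-63.8), np.float64(152.0))
scrfar [620.1  96.6  54. ] (np.float64(26.7), np.float64(154.3))
ledge corner [502.2 168.   28. ] (np.float64(-103.9), np.float64(198.6))
ledgefence [667.6 131.5  28. ] (np.float64(65.5), np.float64(198.5))
barrear near [518.4 128.7  54. ] (np.float64(-79.6), np.float64(163.7))
barrear far [632.2 107.8  54. ] (np.float64(36.0), np.float64(167.8))
```

View pics/w1c.png

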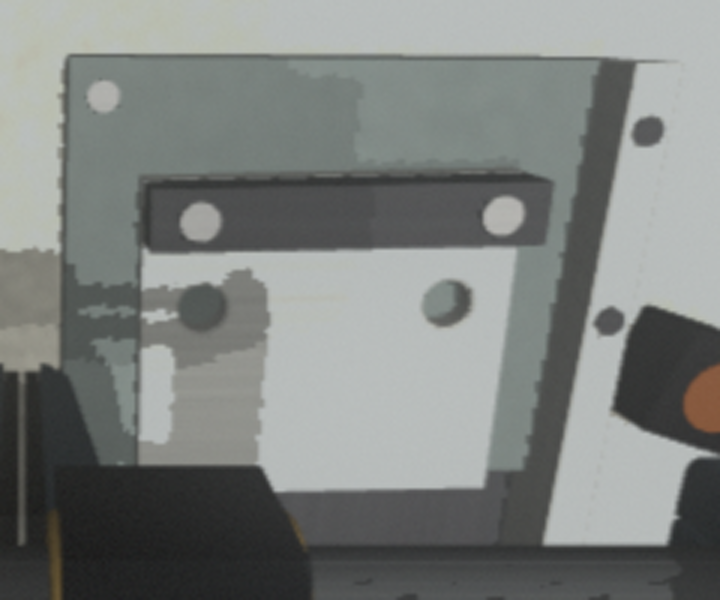

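```bash
python3 -m creep '[[[0,0,-0.016,0,0,0],[0,0,-0.016,0,0,0],[0,0,-0.016,0,0,0],[0,0,-0.016,0,0,0],[0,0,-0.016,0,0,0],[0,0,-0.015,0,0,0],[0,0,-0.014,0,0,0],[0,0,-0.008,0,0,0],[0,0,-0.004,0,0,0],[0,0,0,0,0,0]]]'
```

```text
clock: 3.2
tcp_pos: [472.6, 100.3, 32.8]
tool_rot: [-0.0, 0.779, 0.627, -0.0]
ft_force: [0.6, -0.7, 1.2]
width: 0.003
```

```bash
python3 -m creep '[[[0.0034,-0.00075,0,0,0,0],[0.0034,-0.00075,0,0,0,0],[0.0034,-0.00075,0,0,0,0],[0.0034,-0.00075,0,0,0,0],[0.0034,-0.00075,0,0,0,0],[0.0034,-0.00075,0,0,0,0],[0.0034,-0.00075,0,0,0,0],[0.0034,-0.00075,0,0,0,0],[0.0034,-0.00075,0,0,0,0],[0.0034,-0.00075,0,0,0,0]]]'
python3 - <<'E'
from workcell import env
import cv2
s=env.sense();d=env.get_image("wrist");cv2.imwrite("pics/w2.png",d["color"]);print(s["ft_force"])
E
```

```text
clock: 4.2
tcp_pos: [506.2, 92.8, 32.7]
tool_rot: [-0.0, 0.779, 0.627, -0.001]
ft_force: [-3.1, 1.5, 0.6]
width: 0.006
[-3.10409024  1.45319241  0.6064278 ]
```

View pics/w2.png

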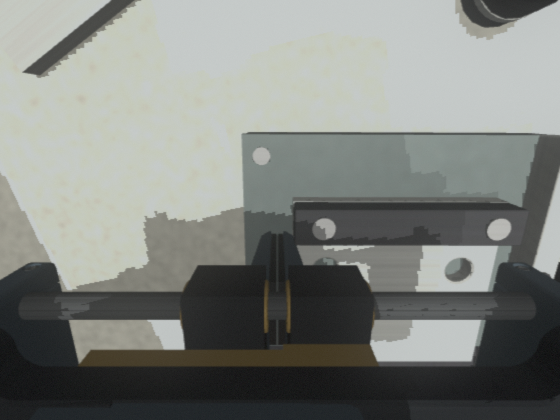

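The closed fingers bear on the plate's near side at about (293,240), with roughly 3 N. The bar spans (293..525, 205..245), parallel to the ledge. I'll continue slowly to the fence.

```bash
python3 -m creep '[[[0.001,-0.0002,0,0,0,0],[0.001,-0.0002,0,0,0,0],[0.001,-0.0002,0,0,0,0],[0.001,-0.0002,0,0,0,0],[0.001,-0.0002,0,0,0,0],[0.001,-0.0002,0,0,0,0],[0.001,-0.0002,0,0,0,0],[0.001,-0.0002,0,0,0,0],[0.001,-0.0002,0,0,0,0],[0,0,0,0,0,0]]]'
python3 - <<'E'
from workcell import env
import cv2
s=env.sense();d=env.get_image("scene");cv2.imwrite("pics/s3.png",cv2.resize(d["color"][165:265,210:345],None,fx=5.9,fy=5.9,interpolation=cv2.INTER_CUBIC));d=env.get_image("wrist");cv2.imwrite("pics/w3.png",d["color"]);print(s["ft_force"])
E
```

```text
clock: 5.25
tcp_pos: [515.9, 91.0, 32.9]
tool_rot: [0.0, 0.779, 0.627, 0.0]
ft_force: [-1.7, 0.7, -0.4]
width: 0.005
[-1.67820654  0.73279466 -0.42136003]
```

View pics/s3.png

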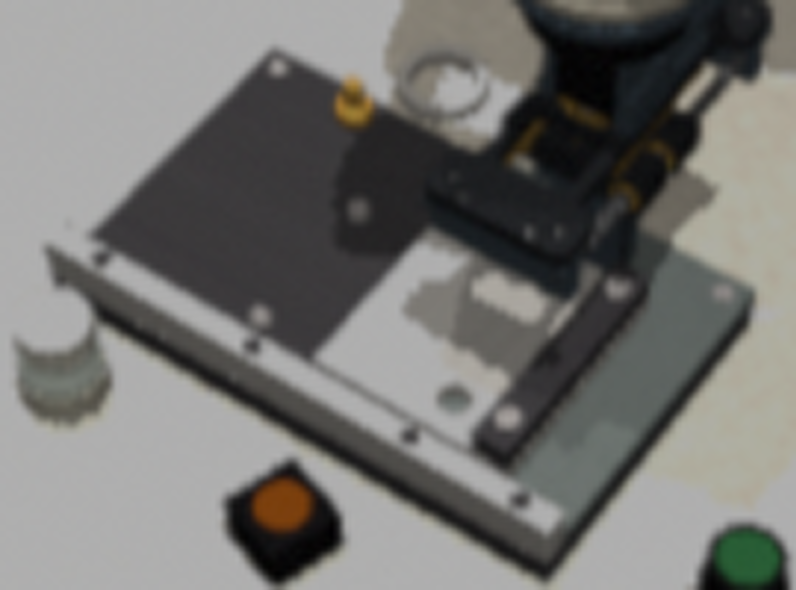

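View pics/w3.png

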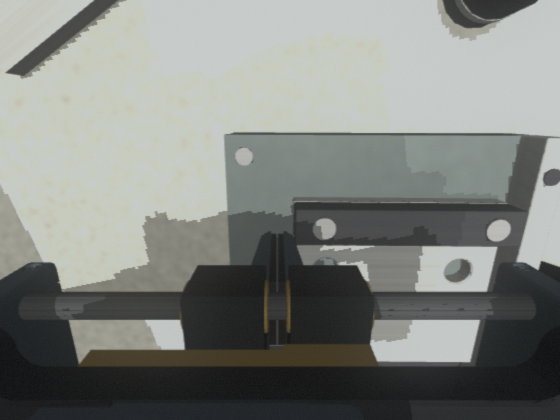

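```bash
python3 -m creep '[[[0.0004,-0.0001,0,0,0,0],[0.0004,-0.0001,0,0,0,0],[0.0004,-0.0001,0,0,0,0],[0.0004,-0.0001,0,0,0,0],[0.0004,-0.0001,0,0,0,0],[0.0004,-0.0001,0,0,0,0],[0.0004,-0.0001,0,0,0,0],[0.0,-0.0,0,0,0,0],[0,0,0,0,0,0],[0,0,0,0,0,0]]]'
```

```text
clock: 6.35
tcp_pos: [518.5, 90.3, 32.9]
tool_rot: [0.0, 0.779, 0.627, 0.0]
ft_force: [-3.0, 0.6, -0.1]
width: 0.008
```

```bash
python3 -m creep '[[[0.0004,-0.0001,0,0,0,0],[0.0004,-0.0001,0,0,0,0],[0.0004,-0.0001,0,0,0,0],[0.0004,-0.0001,0,0,0,0],[0.0004,-0.0001,0,0,0,0],[0.0004,-0.0001,0,0,0,0],[0,0,0,0,0,0],[0.0,-0.0,0,0,0,0],[0,0,0,0,0,0],[0,0,0,0,0,0]]]'
```

```text
clock: 7.35
tcp_pos: [521.0, 89.7, 32.9]
tool_rot: [0.0, 0.779, 0.627, 0.0]
ft_force: [-2.4, 0.2, -0.2]
width: 0.004
```

```bash
python3 - <<'E'
from workcell import env
import cv2
d=env.get_image("top");cv2.imwrite("pics/t4.png",cv2.resize(d["color"][165:245,220:320],None,fx=7,fy=7,interpolation=cv2.INTER_CUBIC));
d=env.get_image("scene");cv2.imwrite("pics/s4.png",cv2.resize(d["color"][195:265,250:330],None,fx=8,fy=8,interpolation=cv2.INTER_CUBIC))
E
```

```text
(no output)
```

View pics/t4.png

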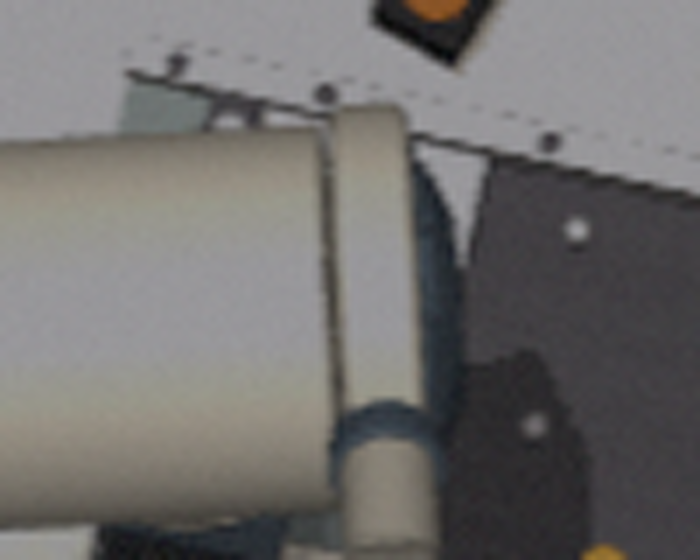

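View pics/s4.png

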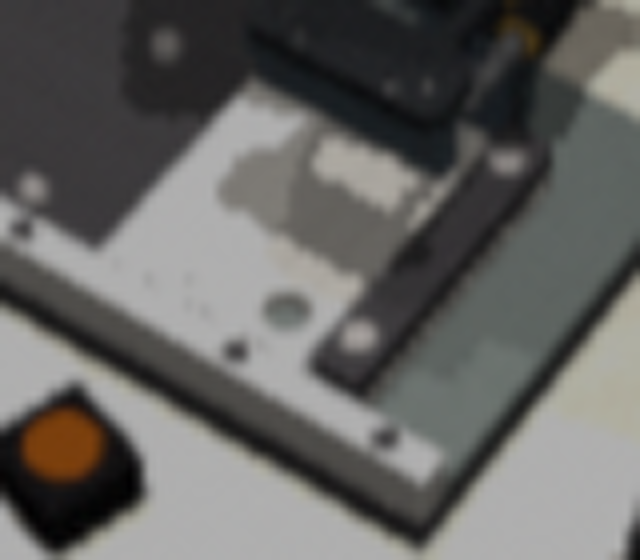

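The plate's far edge is now nearly at the fence line (t4: plate and fence meet around (420..490,150)). Only sliding force has been felt so far.

```bash
python3 -m creep '[[[0.0004,-0.0001,0,0,0,0],[0.0004,-0.0001,0,0,0,0],[0.0004,-0.0001,0,0,0,0],[0.0004,-0.0001,0,0,0,0],[0.0004,-0.0001,0,0,0,0],[0,0,0,0,0,0],[0,0,0,0,0,0],[0.0,-0.0,0,0,0,0],[0,0,0,0,0,0],[0,0,0,0,0,0]]]'
```

```text
clock: 8.45
tcp_pos: [522.3, 89.3, 32.8]
tool_rot: [-0.0, 0.779, 0.627, -0.0]
ft_force: [-6.6, 1.8, 1.7]
width: 0.005
```

```bash
python3 -m creep '[[[0.0004,-0.0001,0,0,0,0],[0.0004,-0.0001,0,0,0,0],[0.0002,0,0,0,0,0],[0,0,0,0,0,0],[0,0,0,0,0,0],[0,0,0,0,0,0],[0,0,0,0,0,0],[0.0,-0.0,0,0,0,0],[0,0,0,0,0,0],[0,0,0,0,0,0]]]'
python3 - <<'E'
from workcell import env
import cv2,pickle
s=env.sense();d=env.get_image("wrist");cv2.imwrite("pics/w5.png",d["color"][110:310,220:560])
pickle.dump((s,d),open("w5.pkl","wb"))
E
```

```text
clock: 9.45
tcp_pos: [522.4, 89.2, 32.8]
tool_rot: [-0.001, 0.779, 0.627, -0.001]
ft_force: [-10.0, 3.7, 5.5]
width: 0.006
```

View pics/w5.png

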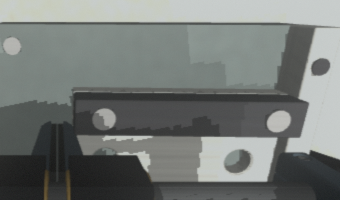

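```bash
python3 -m creep '[[[-0.0059,0.0013,0,0,0,0],[-0.0059,0.0013,0,0,0,0],[0,0,0.015,0,0,0],[0,0,0.015,0,0,0],[0,0,0.015,0,0,0],[0,0,0.015,0,0,0],[0.0225,0.0127,0,0,0,0],[0.0225,0.0127,0,0,0,0],[0.0225,0.0127,0,0,0,0],[0.0225,0.0127,0,0,0,0]]]'
python3 -m creep '[[[0,0,0,0,0,0],[0,0,0,0,0,0],[0,0,0,0,0,0],[0,0,0,0,0,0],[0,0,0,0,0,0],[0,0,0,0,0,0],[0,0,0,0,0,0],[0,0,0,0,0,0],[0,0,0,0,0,0],[0,0,0,0,0,0]]]' 0.4
python3 - <<'E'
from workcell import env
import cv2,pickle
s=env.sense();d=env.get_image("wrist");cv2.imwrite("pics/w6.png",d["color"])
pickle.dump((s,d),open("w6.pkl","wb"))
E
```

```text
clock: 10.5
tcp_pos: [603.1, 143.0, 93.1]
tool_rot: [0.0, 0.779, 0.627, 0.0]
ft_force: [0.2, 0.6, -0.5]
width: 0.006
clock: 11.5
tcp_pos: [602.0, 142.5, 92.9]
tool_rot: [-0.0, 0.779, 0.627, -0.0]
ft_force: [-0.6, 0.3, -0.3]
width: 0.7
```

View pics/w6.png

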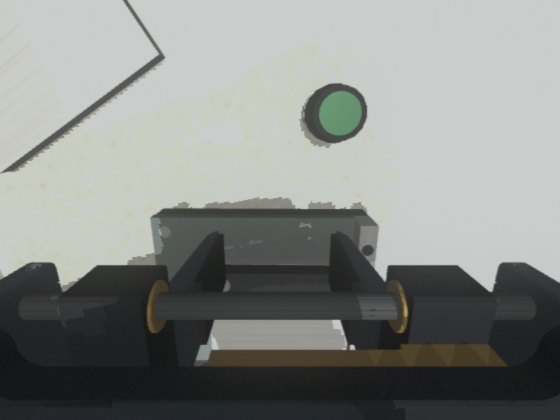

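```bash
python3 -m creep '[[[0,0,-0.009,0,0,0],[0,0,-0.009,0,0,0],[0,0,-0.009,0,0,0],[0,0,-0.009,0,0,0],[0,0,-0.009,0,0,0],[0,0,-0.007,0,0,0],[0,0,-0.004,0,0,0],[0,0,-0.001,0,0,0],[0,0,0,0,0,0],[0,0,0,0,0,0]]]'
python3 - <<'E'
from workcell import env
import cv2,pickle
s=env.sense();d=env.get_image("scene");cv2.imwrite("pics/s7.png",cv2.resize(d["color"][165:265,210:345],None,fx=5.9,fy=5.9,interpolation=cv2.INTER_CUBIC))
E
```

```text
clock: 12.55
tcp_pos: [602.3, 142.5, 36.3]
tool_rot: [0.0, 0.779, 0.627, 0.0]
ft_force: [0.7, 0.5, -0.6]
width: 0.7
```

View pics/s7.png

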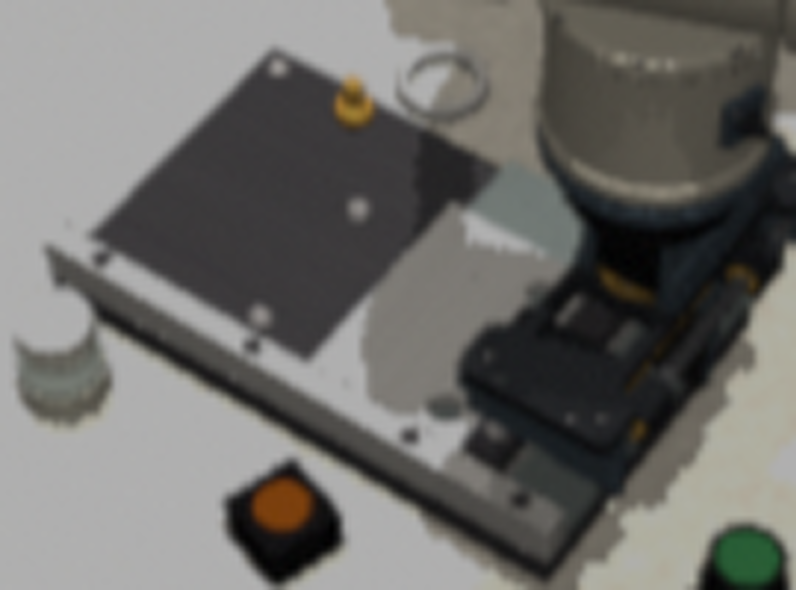

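```bash
python3 -m creep '[[[-0.001,-0.0049,0,0,0,0],[-0.001,-0.0049,0,0,0,0],[-0.001,-0.0049,0,0,0,0],[-0.001,-0.0049,0,0,0,0],[-0.001,-0.0049,0,0,0,0],[-0.001,-0.0049,0,0,0,0],[-0.001,-0.0049,0,0,0,0],[-0.001,-0.0049,0,0,0,0],[-0.001,-0.0049,0,0,0,0],[-0.001,-0.0049,0,0,0,0]]]'
python3 - <<'E'
from workcell import env
import cv2,pickle
s=env.sense();d=env.get_image("scene");cv2.imwrite("pics/s8.png",cv2.resize(d["color"][165:265,210:345],None,fx=5.9,fy=5.9,interpolation=cv2.INTER_CUBIC))
E
```

```text
clock: 13.6
tcp_pos: [591.5, 93.7, 36.0]
tool_rot: [-0.001, 0.779, 0.627, 0.0]
ft_force: [-2.3, 8.3, 2.6]
width: 0.699
```

View pics/s8.png

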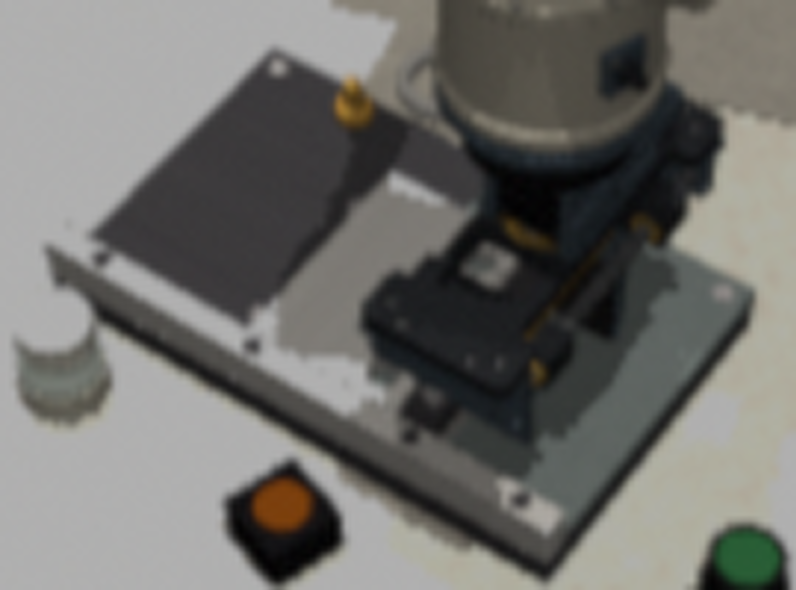

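```bash
python3 -m creep '[[[-0.001,-0.0049,0,0,0,0],[-0.001,-0.0049,0,0,0,0],[-0.0011,-0.0049,0,0,0,0],[-0.001,-0.0049,0,0,0,0],[-0.0011,-0.0049,0,0,0,0],[-0.001,-0.0049,0,0,0,0],[-0.0011,-0.0049,0,0,0,0],[-0.001,-0.0049,0,0,0,0],[-0.0011,-0.0049,0,0,0,0],[0,0,0,0,0,0]]]'
python3 - <<'E'
from workcell import env
import cv2,pickle
s=env.sense();d=env.get_image("scene");cv2.imwrite("pics/s9.png",cv2.resize(d["color"][165:265,210:345],None,fx=5.9,fy=5.9,interpolation=cv2.INTER_CUBIC));d=env.get_image("wrist");cv2.imwrite("pics/w9.png",d["color"])
E
```

```text
clock: 14.65
tcp_pos: [582.3, 49.0, 36.0]
tool_rot: [-0.0, 0.779, 0.627, 0.0]
ft_force: [-0.7, 0.5, -0.2]
width: 0.7
```

View pics/s9.png

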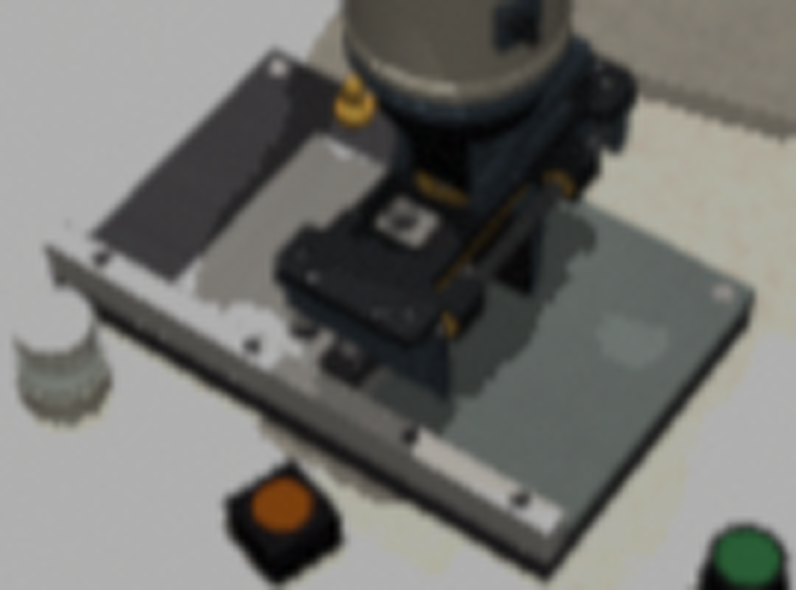

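View pics/w9.png

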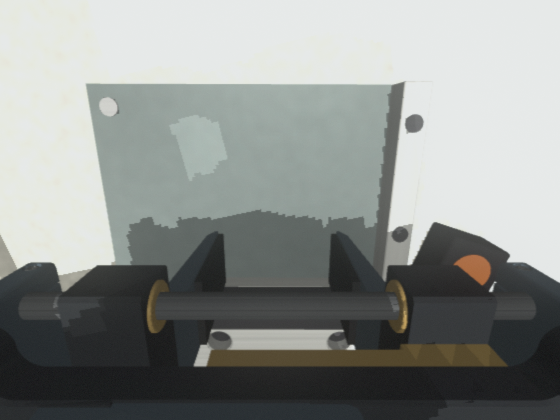

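```bash
cat >> h.py <<'E'
ox,oy,a=560.9,-48.3,-.217
def dk(p):
    e=p[:2]-np.array([ox,oy]);c,n=np.cos(a),np.sin(a);return [float(x) for x in ((c*e[0]+n*e[1]).round(1),(-n*e[0]+c*e[1]).round(1))]
E
python3 - <<'E'
from h import *
from workcell import env
import cv2
s=env.sense();d=env.get_image("wrist");T=wT(d,s)
for u,v,z in [(220,341,38),(338,340,38),(220,287,54),(330,287,54),(400,234,46)]: print(u,v,dk(onz(d,u,v,z,T)))
t=env.get_image("top");cv2.imwrite("pics/t9.png",cv2.resize(t["color"][165:265,220:345],None,fx=6,fy=6,interpolation=cv2.INTER_CUBIC))
g=env.get_image("scene")
print(dk(onz(g,(330.5)/5.9-.5+210,(140.5)/5.9-.5+165,38)),dk(onz(g,185.5/5.9+209.5,282.5/5.9+164.5,38)))
cv2.imwrite("pics/w9c.png",cv2.resize(d["color"][270:350,200:360],None,fx=5,fy=5,interpolation=cv2.INTER_CUBIC))
E
```

```text
220 341 [-36.6, 39.9]
338 340 [41.4, 40.8]
220 287 [-31.1, 90.0]
330 287 [30.8, 90.1]
400 234 [69.9, 119.1]
[-59.3, -20.2] [50.9, -25.2]
```

View pics/w9c.png

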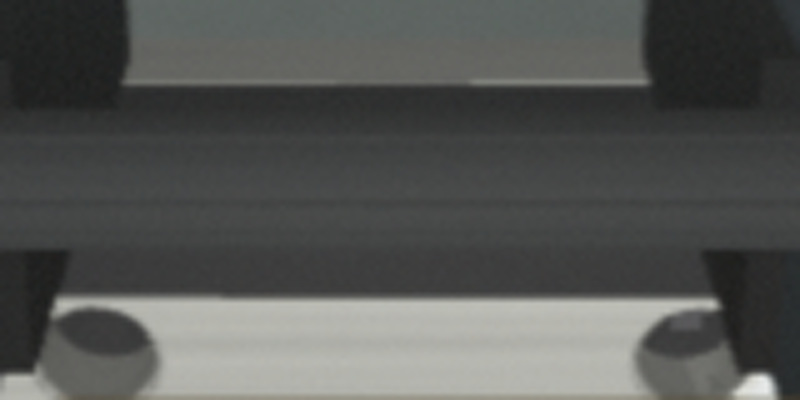

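View pics/t9.png

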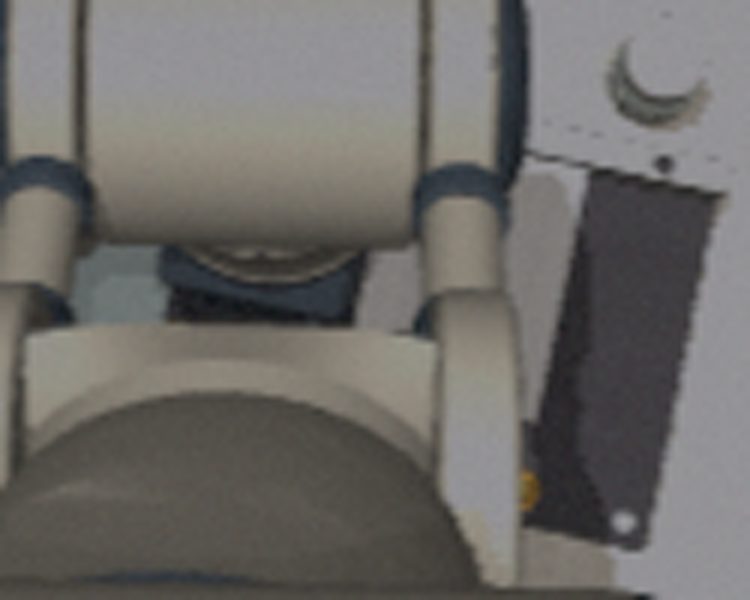

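Holes in the wrist view at (220,341) and (338,340) come out at dock y ≈ 40. The front edge gives a plate y of about 33, so roughly 28-33 mm remain. The plate is still along the fence.

```bash
python3 -m creep '[[[-0.0006,-0.0024,0,0,0,0],[-0.0005,-0.0024,0,0,0,0],[-0.0005,-0.0024,0,0,0,0],[-0.0005,-0.0024,0,0,0,0],[-0.0005,-0.0024,0,0,0,0],[-0.0005,-0.0024,0,0,0,0],[-0.0005,-0.0024,0,0,0,0],[-0.0005,-0.0024,0,0,0,0],[-0.0005,-0.0024,0,0,0,0],[0,0,0,0,0,0]]]'
python3 - <<'E'
from h import *
from workcell import env
import cv2
s=env.sense();d=env.get_image("wrist");T=wT(d,s);print(dk(s["tcp_pos"]))
g=env.get_image("scene")
cv2.imwrite("pics/w10c.png",cv2.resize(d["color"][270:350,200:360],None,fx=5,fy=5,interpolation=cv2.INTER_CUBIC))
cv2.imwrite("pics/s10.png",cv2.resize(g["color"][165:265,210:345],None,fx=5.9,fy=5.9,interpolation=cv2.INTER_CUBIC))
E
```

```text
clock: 15.9
tcp_pos: [578.1, 27.3, 36.0]
tool_rot: [0.0, 0.779, 0.627, -0.0]
ft_force: [1.0, -0.7, 0.3]
width: 0.702
[0.5, 77.5]
```

View pics/s10.png

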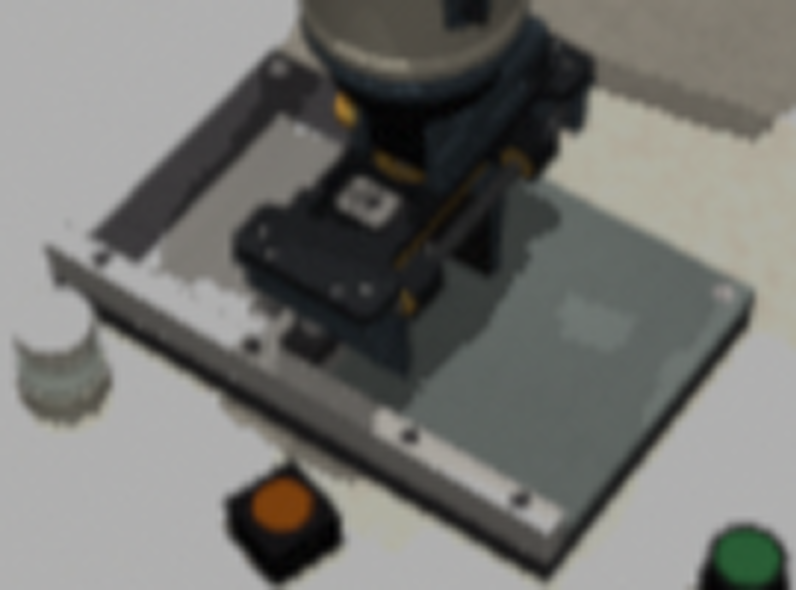

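View pics/w10c.png

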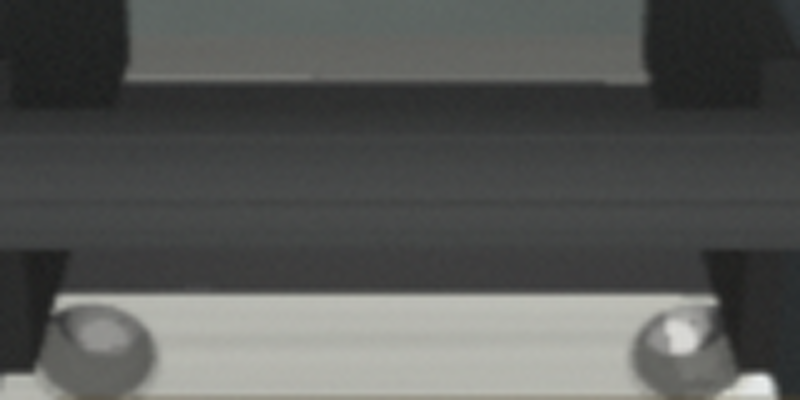

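Both pins now show through the holes (crop (102,335) in the hole at (98,350), and (683,338) in the hole at (690,350)), centred sideways. A few mm remain, so I'm creeping.

```bash
python3 -m creep '[[[-0.0001,-0.0006,0,0,0,0],[-0.0002,-0.0006,0,0,0,0],[-0.0001,-0.0006,0,0,0,0],[-0.0001,-0.0006,0,0,0,0],[-0.0002,-0.0006,0,0,0,0],[-0.0001,-0.0006,0,0,0,0],[-0.0001,-0.0006,0,0,0,0],[-0.0001,-0.0006,0,0,0,0],[0,0,0,0,0,0],[0,0,0,0,0,0]]]'
python3 - <<'E'
from h import *
from workcell import env
import cv2
s=env.sense();d=env.get_image("wrist");T=wT(d,s);print(dk(s["tcp_pos"]))
cv2.imwrite("pics/w11c.png",cv2.resize(d["color"][270:350,200:360],None,fx=5,fy=5,interpolation=cv2.INTER_CUBIC))
E
```

```text
clock: 17.0
tcp_pos: [577.1, 22.9, 35.9]
tool_rot: [0.0, 0.779, 0.627, -0.0]
ft_force: [-0.0, 1.0, -0.1]
width: 0.699
[0.4, 73.0]
```

View pics/w11c.png

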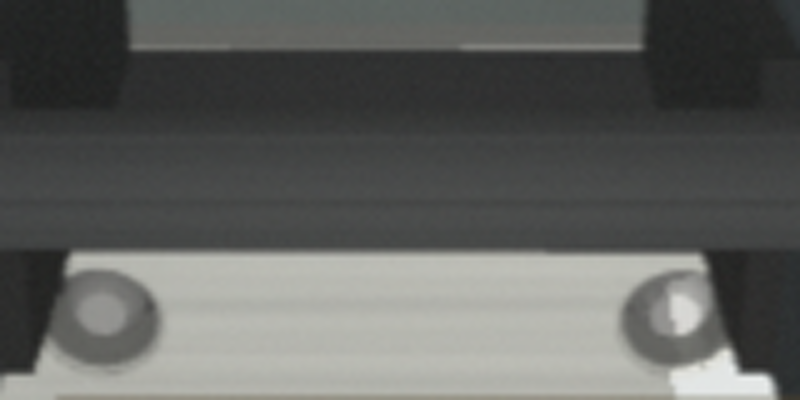

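The view jumped: the holes are smaller and the pins now sit concentric in them, so the plate has dropped. I'll back off along +y, lift clear, and verify.

```bash
python3 -m creep '[[[0.0011,0.0049,0,0,0,0],[0.0011,0.0049,0,0,0,0],[0.0011,0.0049,0,0,0,0],[0.0011,0.0049,0,0,0,0],[0,0,0.015,0,0,0],[0,0,0.015,0,0,0],[0,0,0.015,0,0,0],[0.004,0.02,0.015,0,0,0],[0.004,0.02,0.015,0,0,0],[0.004,0.02,0.015,0,0,0]]]'
python3 -m creep '[[[0,0.03,0.01,0,0,0],[-0.01,0.03,0.01,0,0,0],[-0.02,0.03,0.01,0,0,0],[-0.03,0.03,0.01,0,0,0],[-0.03,0.03,0.01,0,0,0],[-0.03,0.03,0.01,0,0,0],[-0.03,0.03,0,0,0,0],[0,0.02,0,0,0,0],[0,0,0,0,0,0],[0,0,0,0,0,0]]]'
python3 - <<'E'
from h import *
from workcell import env
import cv2,pickle
o={}
for n,c in(("top",(155,265,210,350)),("scene",(165,265,210,345))):
    d=env.get_image(n);o[n]=d;y0,y1,x0,x1=c
    cv2.imwrite(f"pics/{n}12.png",cv2.resize(d["color"][y0:y1,x0:x1],None,fx=5,fy=5,interpolation=cv2.INTER_CUBIC)); cv2.imwrite(f"pics/{n}12f.png",d["color"])
pickle.dump(o,open("f.pkl","wb"));print(env.sense()["tcp_pos"])
E
```

```text
clock: 18.05
tcp_pos: [593.5, 103.6, 126.6]
tool_rot: [-0.0, 0.779, 0.627, -0.0]
ft_force: [-0.4, -1.2, 0.1]
width: 0.7
clock: 19.05
tcp_pos: [443.3, 332.8, 185.8]
tool_rot: [0.0, 0.779, 0.628, -0.0]
ft_force: [0.8, 0.3, -0.5]
width: 0.7
[443.64802528 331.90408037 185.76636126]
```

View pics/top12.png

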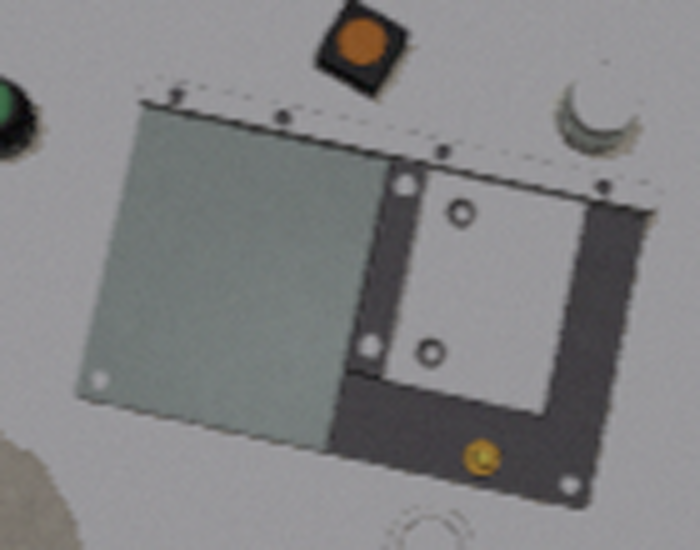

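View pics/scene12.png

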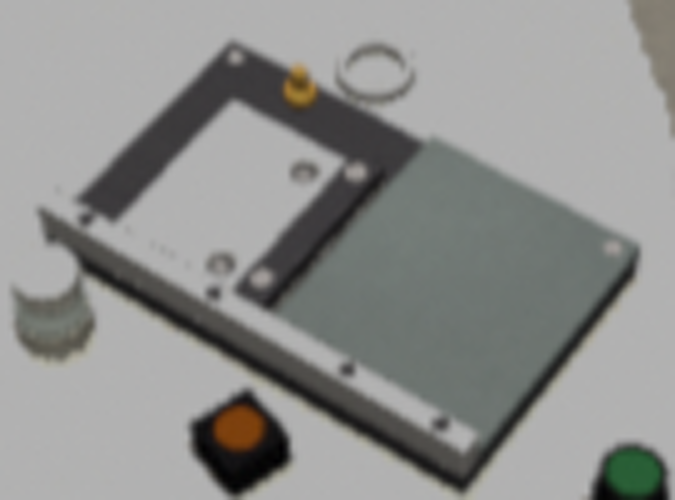

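```bash
python3 - <<'E'
from h import *
import pickle
o=pickle.load(open("f.pkl","rb"));t,s=o["top"],o["scene"]
P=lambda x,y:((x+.5)/5-.5+210,(y+.5)/5-.5+155); S=lambda x,y:((x+.5)/5-.5+210,(y+.5)/5-.5+165)
def tri(a,b):
    o1,r1=ray(t,*a);o2,r2=ray(s,*b);k=np.linalg.lstsq(np.c_[r1,-r2],o2-o1,rcond=None)[0];p,q=o1+k[0]*r1,o2+k[1]*r2;return (p+q)/2,np.linalg.norm(p-q)
for n,a,b in [("scr far",(404,184),(261,277)),("scr near",(369,346),(355,171)),("hole far",(461,212),(221,264)),("hole near",(430,352),(304,172)),("front near",(546,414),(235,99)),("bar rear near",(346,374),(382,173)),("ledge corner screw",(99,379),(612,247)),("seat corner screw",(570,485),(234,57))]:
    p,g=tri(P(*a),S(*b));print(n,p.round(1),dk(p),round(g,1))
# before
t0=lambda x,y:((x+.5)/5.6-.5+210,(y+.5)/5-.5+155);s0=lambda x,y:((x+.5)/5.9-.5+210,(y+.5)/5.9-.5+165)
for a,b in [((223,177),(531,396)),((187,339),(633,264)),((290,203),(476,378)),((258,344),(567,263))]:
    p,g=tri(t0(*a),s0(*b));print("before",p.round(1),round(g,1))
E
```

```text
scr far [615.3 -12.9  50.6] [45.5, 46.3] 2.9
scr near [526.8   6.2  50.2] [-45.1, 45.9] 3.2
hole far [602.7 -44.6  30.9] [40.1, 12.6] 1.9
hole near [525.  -27.2  31.6] [-39.6, 12.8] 2.4
front near [490.3 -88.7  31.9] [-60.3, -54.7] 1.2
bar rear near [512.8  17.8  37.6] [-61.2, 54.2] 4.8
ledge corner screw [509.9 154.9  31.8] [-93.5, 187.4] 1.8
seat corner screw [ 452.6 -104.5   22.6] [-93.7, -78.2] 3.3
before [617.8  98.8  58. ] 1.9
before [529.6 115.5  57.9] 1.5
before [606.3  67.2  40.3] 1.7
before [528.4  82.4  41.1] 1.6
```

View pics/top12f.png

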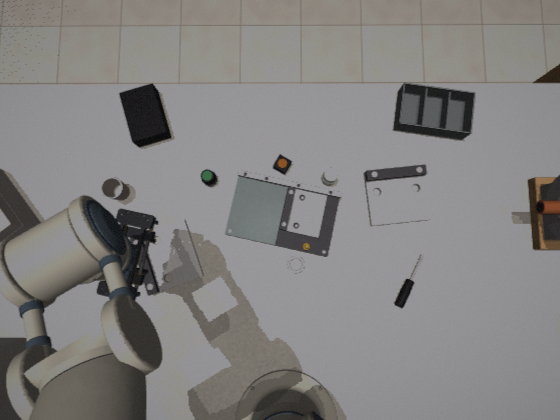

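The screws on the bar dropped from z 58.0 to 50.4 (about 7.6 mm), equally at both ends. The holes are at (±40, 12.7) and the plate's front near corner is at (-60, -55), both in the dock frame. The plate is seated flat, the bystanders are where they were, and the arm is clear.

```bash
python3 -c "
from workcell import env
print(env.hand_in(), env.sense()['clock'])"
```

```text
the job is handed in; nothing more can be done
the job is handed in; nothing more can be done
```

The carrier plate is seated flat over both pins, and I've handed the job in at about 19 s on the robot's clock. I pushed the plate's near side with shut fingers until it met the fence. Then I pushed its rear bar with two spread fingertips along the fence until it dropped, and backed the arm off clear.

**Final checks:**
- **Drop:** the bar's screws came down about 7.6 mm at both ends (8 mm expected).
- **Position:** the holes are within about 1 mm of the pins, and the front near corner is within 1 mm of its place. The front far corner was not measured.
- **Forces:** the highest reading at the end of any move was about 12 N. I did not log the force within moves.
- **Bystanders:** none appeared to have moved in the last pictures, judged by eye and not measured.

**Disagreements:** the top and scene cameras differed by 2–5 mm, and heights from the two views read a few mm high. The fence was also met about 5 mm later than I had predicted, most likely because the fingertips are thinner than I assumed.

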